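# Hook a T-nut out of a T-slot plate

### The arm

A 6-joint arm with a two-finger parallel gripper is mounted at the origin on a cart in front of the work surface, level with it; the furniture and walls round the work are solid. World frame = base frame: x ahead of the robot, y to its left, z up, the work surface at z = 0. Lengths are in m, angles in degrees, forces in N, time in s.
With the tool pointing down it reaches from about 0.4 to 0.825 m from the base axis. Payload 7 kg.
Tool frame: the origin (TCP) lies on the centre line of the jaws, within the pads' length; the fingertips stand tcp_to_tips ahead of it and the grasp point (between the pads) lies 6 mm ahead of it (tcp_to_tips is the distance from the TCP to the fingertips, in m); y points along the fingers, x is the direction in which the jaws open and shut, and the axes are right-handed (so a half turn about y gives the same grasp; the last joint's range is limited). The gripper opens to 85 mm and grips with 20 to 120 N. Pads are 22 mm wide; open, the fingers measure 114 mm over their backs; the gripper's body (76 mm by 85 mm) begins 54 mm behind the grasp point. The pads swing forward as they close: fully open they stand 13 mm farther back than shut.
Start: joints at [84.517, 20.546, 0.682, 0, -70.136, -16.507], TCP at [0.253, 0.626, 0.256] pointing down, gripper open.
Joint ranges: [-176.03, 176.03], [-82.01, 121.73], [-58.28, 71.71], [-173.87, 95.51], [-174.79, -0.11], [-173.66, 173.66]. Speed limits (degrees/s): [136.94, 136.94, 172.46, 180, 180, 180].

### API

Orientations are given as a 3x3 rotation matrix whose columns are the frame's x, y, z axes.
In Python, from cell import movep, servo_line, movej, grip, wait, solve_ik, observe, get_image, PlanningError, close_job, tcp_to_tips gives the robot as it stands. Calls block until the motion is done:
- movep(position, orientation): joint-space move of the TCP to a pose.
- servo_line(position, attitude=None, velocity=0.15, contact_N=None): straight line of the TCP; attitude=None keeps the orientation; velocity is the mean speed in m/s. With contact_N (N) it stops when the force on the tool has changed by that much, and returns True; else False.
- movej(angles): joint-space move.
- grip(opening, f_grip=None): finger opening in m; f_grip is the grip in N (None keeps the last); returns when the fingers have stopped.
- wait(seconds).
- solve_ik(position, orientation): joint angles nearest the present ones, or None.
- observe(): the state.
- get_image(name): name is "scene" or "top" or "wrist"; returns a dict with "pixels" (480x640x3 uint8, red, green, blue), "camera_matrix" (3x3 intrinsics, pixels), "R" (3x3) and "t" (3): a world point X has camera coordinates R X + t; the wrist camera has in their place "T_tool_cam" (4x4, takes a point from camera to tool coordinates, whose origin is the TCP and whose axes are the tool frame's). Camera axes: x right, y down, z forward; pixel columns grow to the right and rows downward; lengths in m; the calibration is good to about 2 mm. The wrist camera is an equidistant fisheye: a pixel r from the principal point sees the ray r / f radians off the axis. A picture is of the moment at which its call begins: read the wrist's pose just before it. There is no depth.
A pose or a line that the arm cannot do raises PlanningError and nothing moves.
- close_job(): hands the job in, once; it reports no verdict.
The state is a dict: "time": time; "joint_pos": joint angles; "joint_velocities": joint speeds; "joint_torque": joint torques, N m; "position": TCP position; "ee_rot": TCP orientation; "wrist_force": force on the tool from outside, world axes, zero at the start; "ft_torque": the same for the moment, N m; "width": finger opening in m.
Only numpy, scipy, OpenCV 4.12 (cv2) and the standard library are available. Lean on these libraries where they do the work, as an engineer would, in place of code of your own. Each camera call takes 0.05 s, during which the arm holds its last target.

### The job

Push the keeper strip at the mouth of the T-slot fully aside, then use the hooked pick to drag the long T-nut out of the slot until it lies flat on the bench clear of the plate, and lay the pick back down on the bench. The slot is too narrow for fingers, so move the nut with the pick and not with the gripper while it is in the slot. Leave the clamping bolt in the slot and the other things on the bench where they are.

Things in the scene. Friction and masses are not known exactly. Their poses are not given: they have to be found in the camera images.
- slot_plate: Steel T-slot plate fixed on the bench, 110 (own x) x 220 (own y) x 36 mm high. Origin: centre of its underside, own z up. One slot runs along its own y at own x = 0: a neck 17 mm wide, open at the top, from 36 down to 22 mm above the bench; below it a hollow 34 mm wide, down to the floor at 6 mm. Only the mouth, at own y = -110 mm (robot's right), lets a nut out; the other end has a fixed stop.
- slot_mouth (a point): Middle of the slot's floor at the mouth, own (0, -110, 6) mm of the plate. A nut drawn out past it drops 6 mm to the bench.
- keeper (a joint): Aluminium strip 72 x 6 x 26 mm closing the mouth, 6 to 32 mm above the bench, outer face at the plate's own y = -117.5 mm (two screw heads 5 mm further out at own x = 30 and 46 mm). Slides along the plate's own +x; value in m: near 0 closed, over 0.037 clear of the mouth, 0.046 fully aside at its end stop, where it spans own x = 26 to 98 mm. About 2 N of friction holds it where it is left.
- keeper_knob (a point): Top centre of the keeper's round black thumb knob, 64 mm above the bench. The knob is 15 to 19 mm in diameter, from 38 to 64 mm above the bench, at the plate's own y = -114.5 mm; own x = -11 mm when closed, +35 mm when aside. Push it along the plate's own +x.
- t_nut: Long black steel T-nut in the slot, 70 mm along its own y (the slot), 22 mm high: head 31 wide, 14 high; neck above it 14 wide; about 0.28 kg. Origin: centre of its underside, 6 mm above the bench, so its top is at 28 mm, 8 mm below the plate's top. A 10 mm hole goes down through its middle. Behind its inner end (own y = +35 mm) at least 25 mm of slot is empty before the clamping bolt.
- pull_hook: Hooked pick, 0.15 kg, lying on its flat black handle, hook down. Handle 26 wide (own x) x 110 long (own y) x 30 mm high; origin: centre of its underside. A 6 mm round steel shaft leaves the handle's +y end at own z = 15 mm (17 mm ferrule up to own y = 67 mm) and runs level to own y = 217 mm, where it bends straight down: a 6 mm thick hook ending 11 mm below the shaft's underside.
- hook_tip (a point): Lowest point of the pick's hook, at own (0, 217, 1) mm of the pick.
- t_bolt: Clamping T-bolt with washer and hex nut standing in the same slot, deeper in (plate's own y = 55 to 75 mm): 31 x 31 mm head, 12 mm stud up to 84 mm above the bench. Origin: centre of its underside. To be left alone.
- wood_block: Pine packing block, 45 x 90 x 30 mm, a bystander beyond the plate. Origin: centre of its underside.
- tin_small: Small round tin, 65 mm diameter, 41 mm high, a bystander between robot and plate. Origin: centre of its underside.
- oil_bottle: Yellow oil bottle, 46 mm diameter, 135 mm high, a bystander at the left. Origin: centre of its underside.
- spanner: Combination spanner, 27 x 180 x 6 mm, a bystander lying at the left front. Origin: centre of its underside.

How it is judged:
By the outcome, as a careful person would: the job done as asked, in the order asked, and still so for the second after the job is handed in, with the robot touching nothing.
It also fails if it takes over 64 s, if anything falls off the work surface, if the arm or the gripper's body presses on something with over 40 N, if the wrist force passes 120 N, or if a joint passes its speed limit or range.

## Working session

There is one attempt and no reset: what is moved stays moved. The work goes in short steps, each a Python script; the robot and the scene stay as the last script left them, time stands still between calls to the robot, and variables do not carry over. Pictures are saved under pics/ and viewed, and the job is handed in when it is done.

```bash
ls; mkdir -p pics
python3 - <<'E'
from cell import *
import cv2
import numpy as np
s=observe();print(s['time'],s['position'],s['width'],tcp_to_tips)
for n in ['scene','top','wrist']:
    im=get_image(n);cv2.imwrite(f'pics/{n}0.png',im['pixels'][:,:,::-1])
    print(n,im['camera_matrix'].tolist(),[np.round(im[k],4).tolist() for k in im if k in('R','t','T_tool_cam')])
E
```

```text
pics
0.0 [0.25260522 0.62546902 0.25536734] 0.08525673987009895 0.025
scene [[496.1066836845524, 0.0, 307.8950029610856], [0.0, 496.1066836845524, 235.40797592036387], [0.0, 0.0, 1.0]] [[[0.6515, -0.7586, -0.013], [-0.5745, -0.482, -0.6615], [0.4956, 0.4384, -0.7498]], [-0.3382, 0.3696, 0.9132]]
top [[487.41951010502254, 0.0, 318.2934213643843], [0.0, 487.41951010502254, 235.04483687978876], [0.0, 0.0, 1.0]] [[[0.0014, -0.9999, 0.0144], [-0.9927, -0.0031, -0.1202], [0.1203, -0.0141, -0.9926]], [0.0137, 0.5486, 1.2914]]
wrist [[371.64829954431775, 0.0, 314.940167958046], [0.0, 371.64829954431775, 237.88972489233387], [0.0, 0.0, 1.0]] [[[1.0, 0.0009, -0.0005, 0.0005], [0.0007, -0.2951, 0.9555, -0.1168], [0.0007, -0.9555, -0.2951, 0.0756], [0.0, 0.0, 0.0, 1.0]]]
```

View pics/scene0.png

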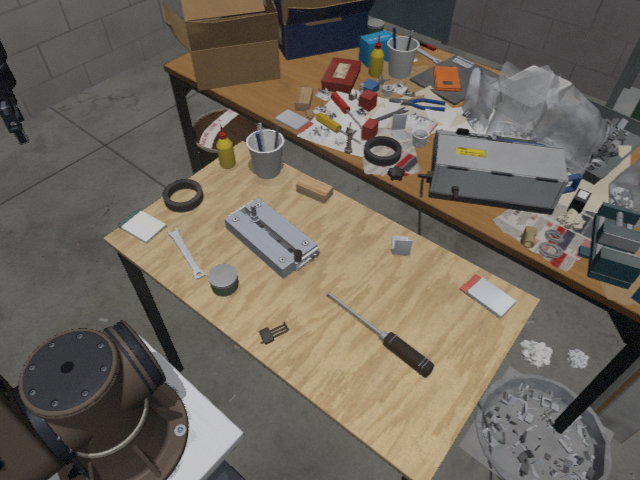

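View pics/top0.png

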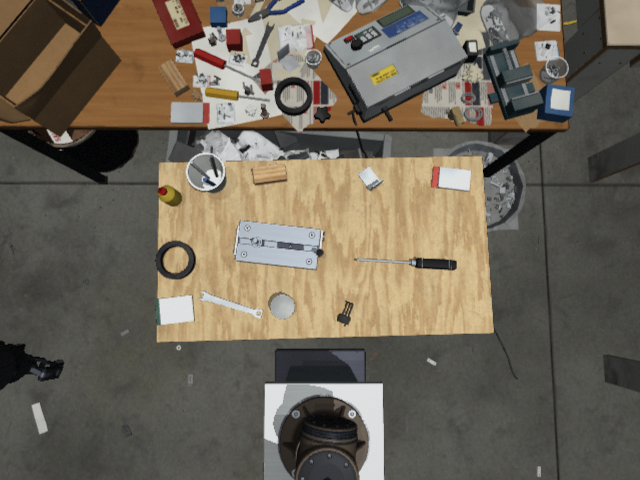

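View pics/wrist0.png

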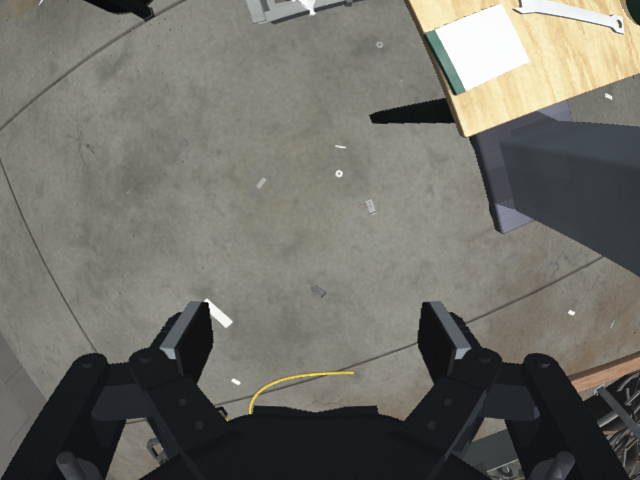

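The top view shows the plate at about (279,245) with its mouth on the right at (320,250), the pick with its tip at (356,260) and its handle at 410–456, and the nut at about x 277–308. Next I'll enlarge both pictures.

```bash
cat > h.py <<'E'
import numpy as np, cv2
from cell import *
CAL={}
def ray(im,uv,z):
    K=im['camera_matrix'];R=np.array(im['R']);t=np.array(im['t'])
    d=R.T@np.linalg.inv(K)@np.array([uv[0],uv[1],1.]);c=-R.T@t
    return c+d*(z-c[2])/d[2]
def proj(im,X):
    p=np.array(im['camera_matrix'])@(np.array(im['R'])@np.array(X)+np.array(im['t']));return p[:2]/p[2]
def crop(im,x0,y0,w,h,k,name):
    c=im['pixels'][y0:y0+h,x0:x0+w,::-1]
    cv2.imwrite('pics/'+name,cv2.resize(c,None,fx=k,fy=k,interpolation=cv2.INTER_CUBIC))
E
python3 - <<'E'
from h import *
t=get_image('top');s=get_image('scene')
crop(t,225,205,130,80,6,'t1.png');crop(t,345,240,130,40,6,'t2.png');crop(s,215,190,115,90,6,'s1.png');crop(s,320,285,120,95,6,'s2.png')
E
```

```text
(no output)
```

View pics/t1.png

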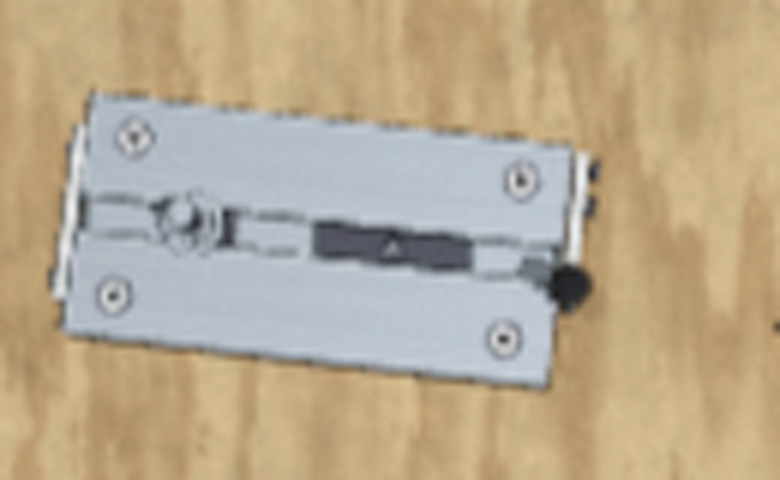

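View pics/t2.png

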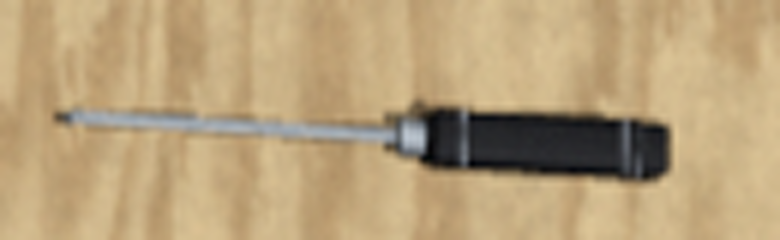

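View pics/s1.png

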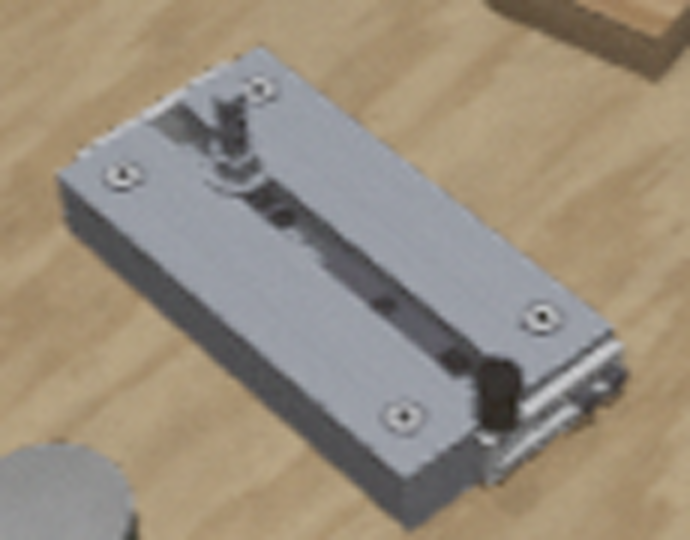

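View pics/s2.png

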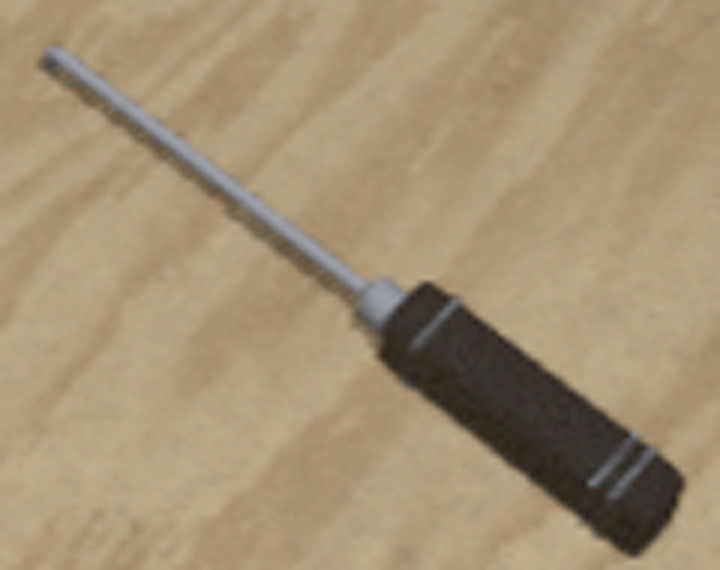

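Top crop: plate corners at crop (93,95), (577,148), (548,386), (62,334); nut from crop x 313 to 471; knob at (569,286). In the second crop the pick's tip is at (65,117) and its handle spans (425,135) to (668,152). Next I compute poses from these.

```bash
cat > pose.py <<'E'
from h import *
from scipy.optimize import least_squares
T=get_image('top');S=get_image('scene')
def px(c,o): return (np.array(c)+.5)/6-.5+np.array(o)
def W(p,X): 
    a=p[2];return [p[0]+np.cos(a)*X[0]-np.sin(a)*X[1],p[1]+np.sin(a)*X[0]+np.cos(a)*X[1],X[2]]
def fit(obs,p0):
    f=lambda p:np.concatenate([proj(im,W(p,X))-u for im,X,u in obs])
    r=least_squares(f,p0);print('pose',r.x[:2].round(4),np.degrees(r.x[2]).round(2));print(r.fun.reshape(-1,2).round(1).tolist());return r.x
t1=(225,205);t2=(345,240);s1=(215,190);s2=(320,285)
z=.036
obs=[(T,[.055,.11,z],px((93,93),t1)),(T,[.055,-.11,z],px((575,147),t1)),(T,[-.055,-.11,z],px((548,386),t1)),(T,[-.055,.11,z],px((62,333),t1)),
(S,[.055,.11,z],px((262,46),s1)),(S,[.055,-.11,z],px((617,333),s1)),(S,[-.055,-.11,z],px((406,477),s1)),(S,[-.055,.11,z],px((58,176),s1))]
P=fit(obs,[.6,.1,.1])
for nm,sub in(('T',obs[:4]),('S',obs[4:])): print(nm);fit(sub,[.6,.1,.1])
obs=[(T,[0,.217,.018],px((72,115),t2)),(T,[0,.067,.015],px((397,134),t2)),(T,[.013,.055,.025],px((425,112),t2)),(T,[-.013,.055,.025],px((425,165),t2)),(T,[0,-.055,.02],px((668,152),t2)),
(S,[0,.217,.018],px((55,50),s2)),(S,[0,.067,.015],px((365,300),s2)),(S,[-.013,-.055,.002],px((630,553),s2))]
H=fit(obs,[.6,-.2,.05])
def toP(X): a=P[2];d=np.array(X[:2])-P[:2];return np.array([np.cos(a)*d[0]+np.sin(a)*d[1],-np.sin(a)*d[0]+np.cos(a)*d[1]])
print('tip in plate',toP(W(H,[0,.217,0])))
print('nut ends',toP(ray(T,px((313,240),t1),.028)),toP(ray(T,px((471,253),t1),.028)))
print('knob',toP(ray(T,px((569,284),t1),.064)))
np.save('P.npy',P);np.save('H.npy',H)
E
python3 pose.py
```

```text
pose [0.5206 0.1227] -6.34
[[0.5, 0.4], [0.7, 0.5], [0.6, 1.0], [0.3, 0.6], [0.1, -0.9], [0.1, -1.7], [0.0, -0.1], [-0.3, -1.2]]
T
pose [0.5223 0.1242] -6.19
[[-0.1, -0.1], [0.1, -0.2], [0.2, 0.3], [-0.2, 0.1]]
S
pose [0.5185 0.1206] -6.45
[[0.2, -0.1], [0.2, -0.7], [-0.0, 1.0], [-0.4, -0.3]]
pose [ 0.4711 -0.3064] -3.12
[[-0.2, 0.9], [0.1, 0.9], [0.8, -0.1], [0.5, 0.6], [-0.2, 0.3], [-0.9, -1.8], [0.8, -1.9], [0.7, 0.9]]
tip in plate [-0.01407449 -0.21529135]
nut ends [0.00149505 0.00517071] [ 0.00371848 -0.06659338]
knob [-0.00841145 -0.11203418]
```

```bash
cat >> h.py <<'E'
def Rt(deg,flip=1):
    a=np.radians(deg);x=flip*np.array([np.cos(a),np.sin(a),0]);y=np.array([0,0,-1.])
    return np.column_stack([x,y,np.cross(x,y)])
def wray(im,pos,R,uv,z):
    K=im['camera_matrix'];M=np.array(im['T_tool_cam']);d=np.array([(uv[0]-K[0,2])/K[0,0],(uv[1]-K[1,2])/K[1,1]])
    th=np.linalg.norm(d);v=np.array([*(d/th*np.sin(th)),np.cos(th)])
    v=R@M[:3,:3]@v;c=pos+R@M[:3,3];return c+v*(z-c[2])/v[2]
E
python3 - <<'E'
from h import *
s=observe();print(np.round(s['ee_rot'],3).tolist())
for f in(1,-1):
    for p in([.49,-.05,.25],[.46,.02,.07],[.5,-.1,.04],[.49,-.3,.03]): 
        q=solve_ik(p,Rt(-6,f));print(f,p,None if q is None else np.round(q,1))
E
```

```text
[[-0.374, -0.0, 0.927], [-0.927, -0.0, -0.374], [0.0, -1.0, 0.0]]
1 [0.49, -0.05, 0.25] [ 17.1   3.4 -22.3   0.  -64.3 156.9]
1 [0.46, 0.02, 0.07] [ 27.1  13.  -39.3   0.  -37.7 146.9]
1 [0.5, -0.1, 0.04] [ 10.8  19.7 -34.7   0.  -35.6 163.2]
1 [0.49, -0.3, 0.03] None
-1 [0.49, -0.05, 0.25] [ 17.1   3.4 -22.3   0.  -64.3 -23.1]
-1 [0.46, 0.02, 0.07] [ 27.1  13.  -39.3   0.  -37.7 -33.1]
-1 [0.5, -0.1, 0.04] [ 10.8  19.7 -34.7   0.  -35.6 -16.8]
-1 [0.49, -0.3, 0.03] [-12.   25.2 -26.8   0.  -38.1   6. ]
```

Run:
```python
from h import *
movep([.50,-.11,.27],Rt(-6,-1))
s=observe();im=get_image('wrist');np.savez('look1.npz',pos=s['position'],R=s['ee_rot'],**im)
print(s['time'],s['position'],s['wrist_force'],np.round(s['ee_rot'],3).tolist());cv2.imwrite('pics/w1.png',im['pixels'][:,:,::-1])
```

```text
3.0917 [ 0.50028391 -0.10943868  0.26989839] [ 0.24281539 -0.20591568  0.28918785] [[-0.995, -0.0, -0.104], [0.104, 0.0, -0.995], [0.0, -1.0, -0.0]]
```

View pics/w1.png

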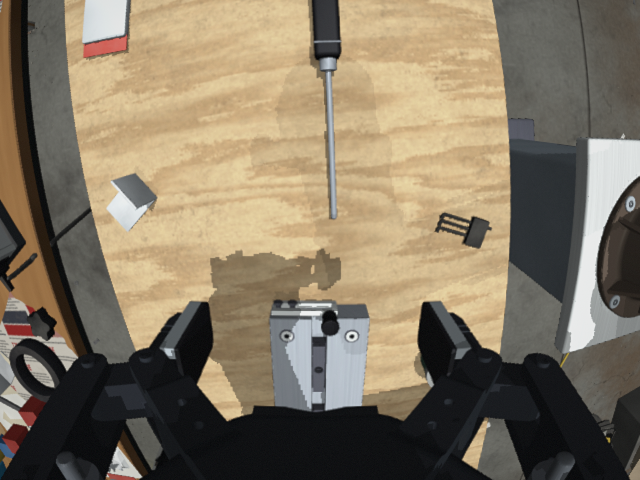

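The wrist view shows the pick's shaft from about (327,65) to its tip at (333,216), the plate's mouth edge at row 318, columns 270–368, and the knob at (331,323). I'll zoom in for finer pixel positions.

Run:
```python
import numpy as np
from h import *
d=dict(np.load('look1.npz'))
crop(d,255,290,130,125,6,'w1a.png');crop(d,290,0,80,230,3,'w1b.png')
```

```text
(no output)
```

View pics/w1a.png

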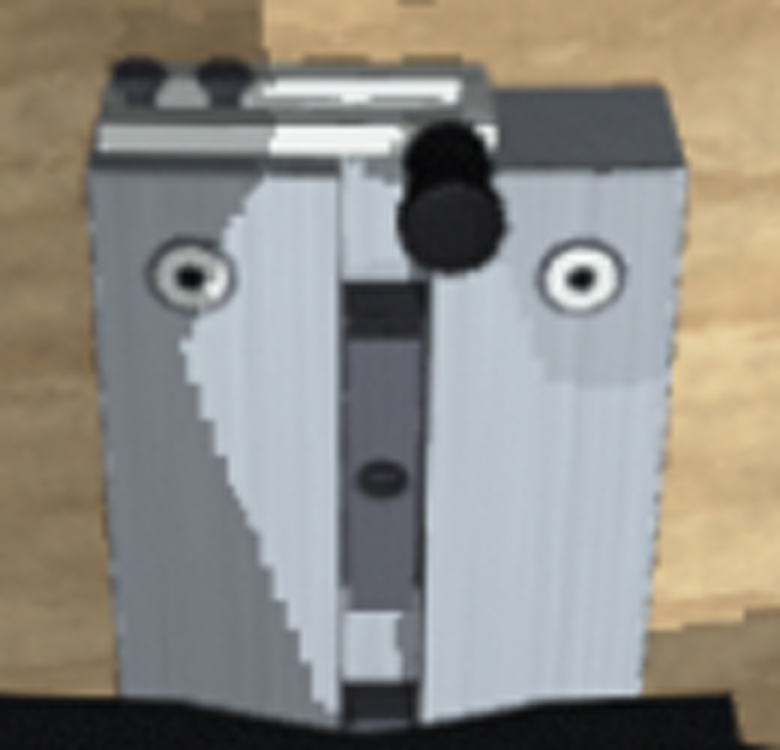

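View pics/w1b.png

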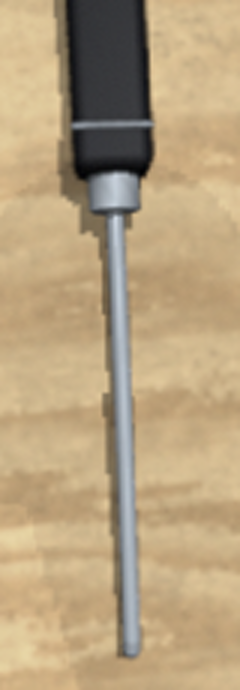

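Run:
```python
from h import *
d=dict(np.load('look1.npz'));P=np.load('P.npy')
a6=lambda c:(np.array(c)+.5)/6-.5+np.array((255,290))
b3=lambda c:(np.array(c)+.5)/3-.5+np.array((290,0))
w=lambda uv,z:wray(d,d['pos'],d['R'],uv,z)
L=w(a6((90,170)),.036);Rr=w(a6((686,167)),.036)
# L is own x=+55, Rr own x=-55, y=-110
e=(L-Rr)[:2];ang=np.arctan2(e[1],e[0]);print('width',np.linalg.norm(e),np.degrees(ang))
sl=[w(a6(c),.036) for c in((340,170),(433,170),(342,690),(420,690))]
m1=(sl[0]+sl[1])/2;m2=(sl[2]+sl[3])/2
print('slot w',np.linalg.norm(sl[0]-sl[1]),np.linalg.norm(sl[2]-sl[3]));v=(m2-m1)[:2]
print('slot ang',np.degrees(np.arctan2(-v[0],v[1])))
LL=w(a6((121,690)),.036);RR=w(a6((640,690)),.036)
for A,B in((L,LL),(Rr,RR)):
    v=(B-A)[:2];print('side ang',np.degrees(np.arctan2(-v[0],v[1])))
mm=(L+Rr)[:2]/2;print('mouth mid',mm,m1)
al=np.radians(-6.3);c,s_=np.cos(al),np.sin(al);ctr=mm+.11*np.array([-s_,c]);print('ctr',ctr)
def toP(X): q=np.array(X[:2])-ctr;return np.round([c*q[0]+s_*q[1],-s_*q[0]+c*q[1]],4)
print('nut inner/outer',toP(w(a6((382,612)),.028)),toP(w(a6((382,340)),.028)),'hole',toP(w(a6((382,480)),.028)))
print('next obj',toP(w(a6((382,684)),.006)),toP(w(a6((382,684)),.02)))
print('knob',toP(w(a6((452,222)),.064)))
t=w(b3((128,652)),.015);f=w(b3((115,212)),.015);h=w(b3((113,172)),.015);print('tip',t,'ferr',f,'hf',h,np.linalg.norm(t-f))
v=(t-f)[:2];print('pick ang',np.degrees(np.arctan2(-v[0],v[1])))
e1,e2=w(b3((72,125)),.02),w(b3((154,124)),.02);print('handle w',np.linalg.norm(e1-e2),(e1+e2)/2)
```

```text
width 0.10763601966343007 -5.635756928008774
slot w 0.016694078533829895 0.01620687645001933
slot ang -6.108481296117431
side ang -6.460842945748403
side ang -6.091010382754129
mouth mid [0.50852756 0.01362815] [0.50882714 0.01333042 0.036     ]
ctr [0.52059833 0.12296386]
nut inner/outer [-0.0002  0.0018] [ 0.0006 -0.0679] hole [ 0.0002 -0.0336]
next obj [-0.0008  0.0431] [-0.0005  0.0301]
knob [-0.0103 -0.1161]
tip [ 0.48443613 -0.09099681  0.015     ] ferr [ 0.47424369 -0.2397422   0.015     ] hf [ 0.47347712 -0.25345152  0.015     ] 0.14909418367985983
pick ang -3.9199351845629034
handle w 0.026456447010664495 [ 0.47200729 -0.26884792  0.02      ]
```

```bash
cat >> h.py <<'E'
C=np.array([.5206,.1230]);AL=-6.2
def PW(x,y,z):
    a=np.radians(AL);return [C[0]+np.cos(a)*x-np.sin(a)*y,C[1]+np.sin(a)*x+np.cos(a)*y,z]
def inP(X):
    a=np.radians(AL);q=np.array(X[:2])-C;return np.round([np.cos(a)*q[0]+np.sin(a)*q[1],-np.sin(a)*q[0]+np.cos(a)*q[1]],4)
E
python3 - <<'E'
from h import *
grip(0.0,40)
movep(PW(-.058,-.115,.12),Rt(AL,-1))
print(servo_line(PW(-.058,-.115,.071),velocity=.15,contact_N=8))
r=servo_line(PW(.030,-.115,.071),velocity=.06,contact_N=14)
s=observe();print(r,s['time'],inP(s['position']),s['wrist_force'],s['width'])
im=get_image('scene');crop(im,215,190,115,90,6,'s3.png')
E
```

```text
False
True 6.3083 [ 0.0121 -0.1159] [-3.59971464 -0.67988435  1.13102011] -0.0003206630336850221
```

View pics/s3.png

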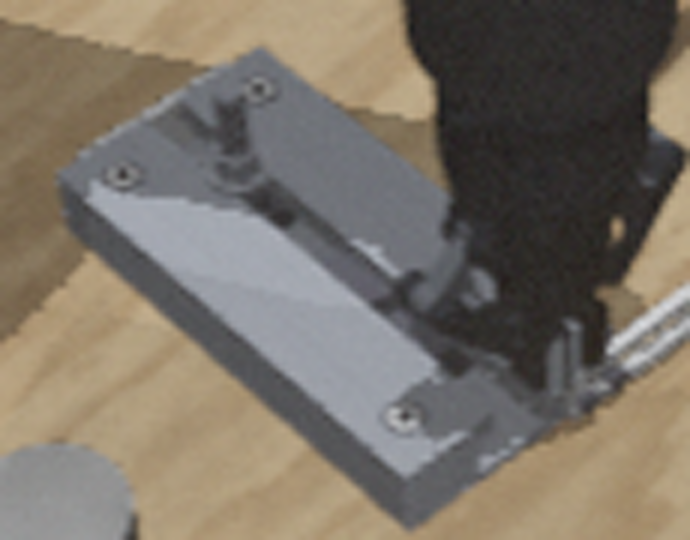

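The finger stopped against the end stop at own x 12 mm, which fits the expected knob position of 35 mm. Next I back off, check the keeper, and go to the pick.

Run:
```python
from h import *
servo_line(PW(-.01,-.116,.071),velocity=.15)
servo_line(PW(-.01,-.116,.14),velocity=.25)
a=np.radians(-3.6);H=np.array([.4703,-.3075]);g=H+.010*np.array([-np.sin(a),np.cos(a)])
movep([*g,.14],Rt(-3.6,-1));grip(.07)
s=observe();print(s['time'],s['position'])
im=get_image('wrist');crop(im,190,190,260,210,3,'w2.png');np.savez('look2.npz',pos=s['position'],R=s['ee_rot'],**im)
im=get_image('scene');crop(im,215,190,115,90,6,'s4.png')
```

```text
8.9167 [ 0.4708983  -0.29749265  0.1400086 ]
```

View pics/w2.png

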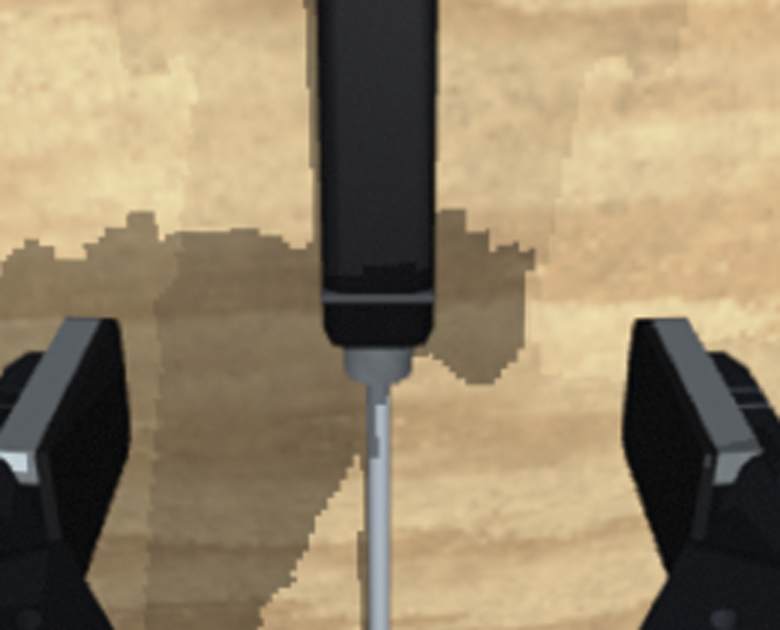

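View pics/s4.png

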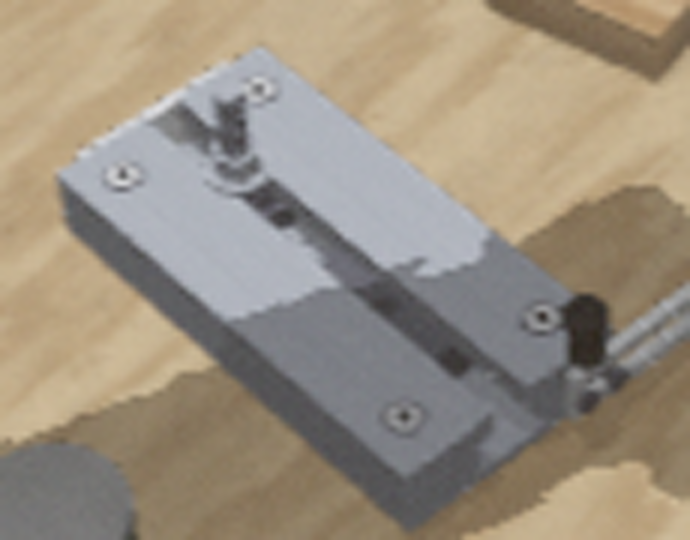

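The keeper is aside and the mouth is open. The pick's handle (crop x 378) is centred between the pads (x 376) and lines up with the tool. Now the grip.

Run:
```python
from h import *
d=dict(np.load('look2.npz'))
c3=lambda c:(np.array(c)+.5)/3-.5+np.array((190,190))
w=lambda uv,z:wray(d,d['pos'],d['R'],uv,z)
f=w(c3((378,384)),.015);print('ferr',f,'hf',w(c3((378,347)),.015))
s0=w(c3((377,600)),.015);v=(s0-f)[:2];print('ang',np.degrees(np.arctan2(-v[0],v[1])))
p=observe()['position']
print(servo_line([p[0],p[1],.029],velocity=.15,contact_N=10))
grip(.015,70)
s=observe();print(s['width'],s['time'],s['wrist_force'])
servo_line([p[0],p[1],.075],velocity=.12)
s=observe();print(s['width'],s['time'],s['position'],s['wrist_force'],s['ft_torque'])
for n,a in(('top',(225,205,200,80,4)),('scene',(215,190,200,150,4))): crop(get_image(n),*a,n+'5.png')
```

```text
ferr [ 0.47423436 -0.23666697  0.015     ] hf [ 0.47359614 -0.24705864  0.015     ]
ang -3.732948631765322
False
0.024962219537231593 10.3833 [-0.11958836  1.35357546  6.7527598 ]
0.024907798075638067 10.9167 [ 0.47059314 -0.29741066  0.07471952] [-0.09874295  0.00610322 -1.79801988] [-0.03828504  0.05947357  0.05940964]
```

View pics/scene5.png

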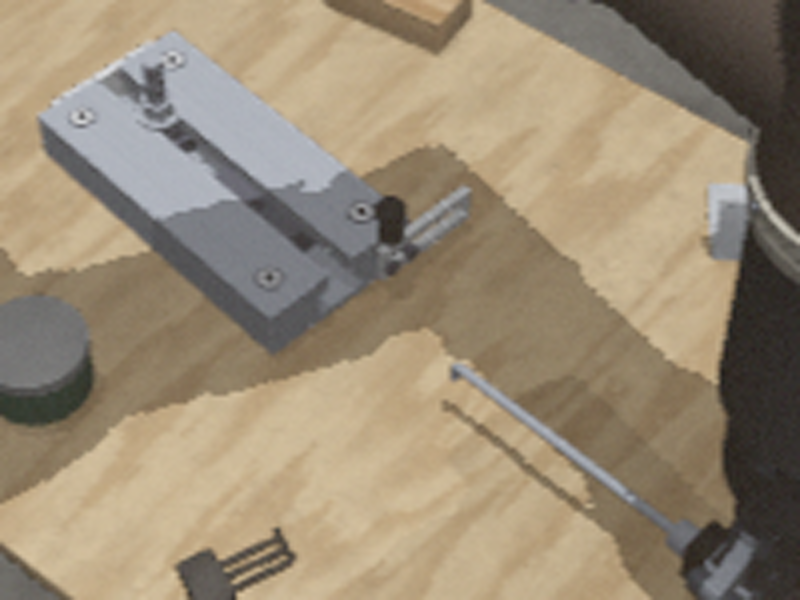

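View pics/top5.png

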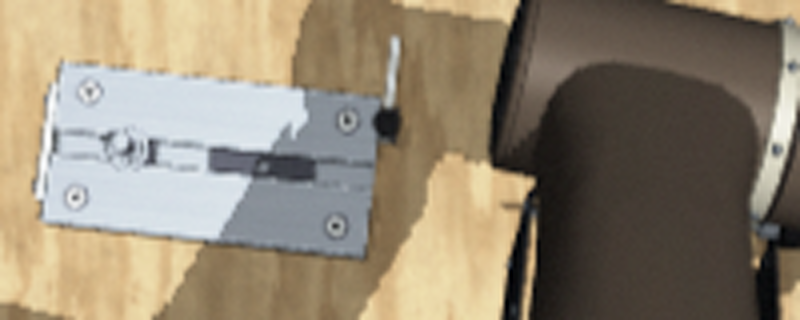

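```bash
cat >> h.py <<'E'
def tippos(s):  # nominal tip from state
    R=np.array(s['ee_rot']);return np.array(s['position'])-.207*R[:,2]+np.array([0,0,-.028])
def tcpfor(x,y,z): # tip at plate x,y
    return PW(x,y-.207,z+.028)
E
python3 - <<'E'
from h import *
s=observe();t=tippos(s);print(t)
T=get_image('top');S=get_image('scene')
q=(proj(S,t)-[215,190])*4;print('scene tip',q,'top',(proj(T,t)-[225,205])*4)
movep(tcpfor(0,.016,.060),Rt(AL,-1))
s=observe();t=tippos(s);print(s['time'],inP(t),t)
for n,a in(('top',(225,205,130,80,6)),('scene',(215,190,130,100,6))):
    im=get_image(n);crop(im,*a,n+'6.png');print(n,(proj(im,t)-np.array(a[:2]))*6)
E
```

```text
[ 0.48317348 -0.09073986  0.04612883]
scene tip [454.03815693 375.35448503] top [531.13835767 215.29555939]
12.0417 [-0.0002  0.0159] [0.52212554 0.13881697 0.05979273]
top [280.28230097 231.48296021]
scene [296.45753119 180.23283069]
```

View pics/top6.png

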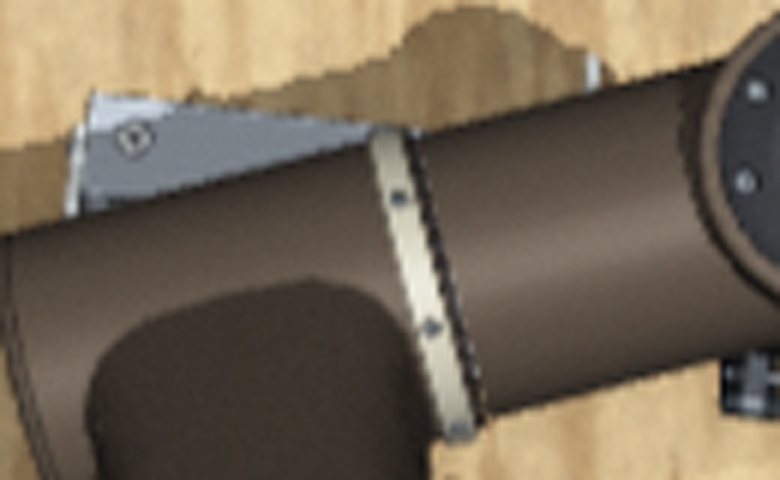

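View pics/scene6.png

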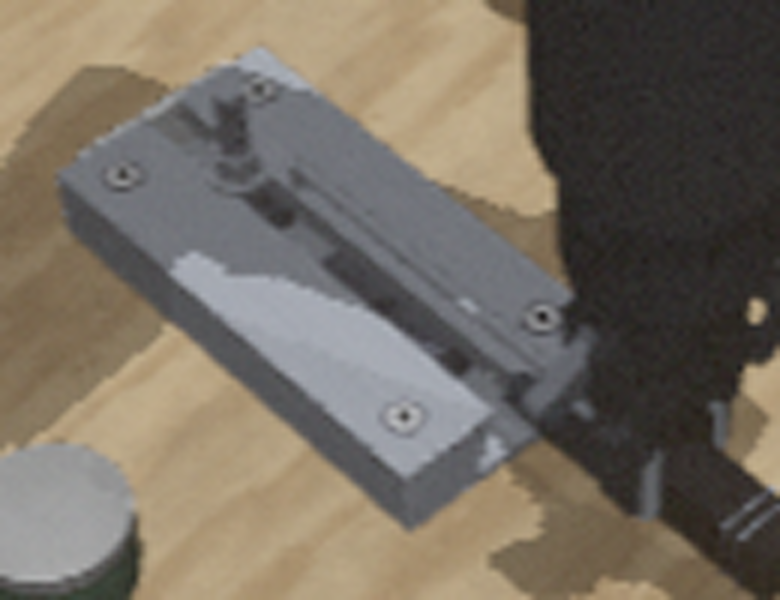

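In the scene view the hook's tip is at (297,180), against a predicted (296,180). The grasp model holds, so I lower the hook behind the nut.

Run:
```python
from h import *
r=servo_line(tcpfor(0,.016,.020),velocity=.06,contact_N=5)
s=observe();t=tippos(s);print(r,s['time'],inP(t),t,s['wrist_force'])
im=get_image('scene');crop(im,215,190,130,100,6,'scene7.png');print((proj(im,t)-[215,190])*6)
```

```text
False 12.9583 [0.0002 0.0161] [0.52250113 0.13898187 0.02007723] [ 0.58472683  0.43655329 -1.3737726 ]
[304.44210161 245.99333116]
```

View pics/scene7.png

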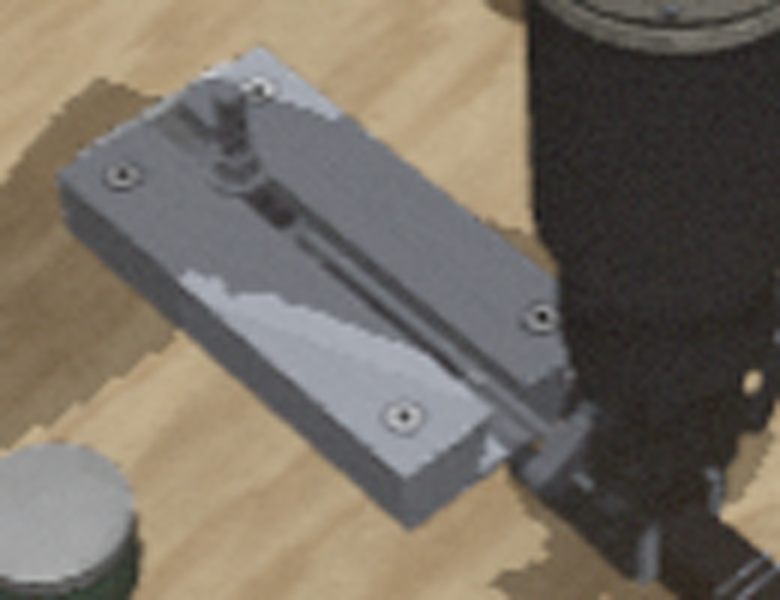

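Run:
```python
from h import *
for y in(-.03,-.07,-.095):
    r=servo_line(tcpfor(0,y,.020),velocity=.06,contact_N=15)
    s=observe();print(r,s['time'],inP(tippos(s)),s['wrist_force'].round(2) if hasattr(s['wrist_force'],'round') else s['wrist_force'])
    if r: break
im=get_image('scene');crop(im,215,190,160,120,5,'scene8.png')
```

```text
False 13.925 [-0.0001 -0.0302] [ 0.03 -0.34 -1.85]
False 14.7417 [-0.     -0.0703] [-0.66  0.39 -1.09]
False 15.3083 [-0.0001 -0.0956] [-0.97 -0.17 -2.04]
```

View pics/scene8.png

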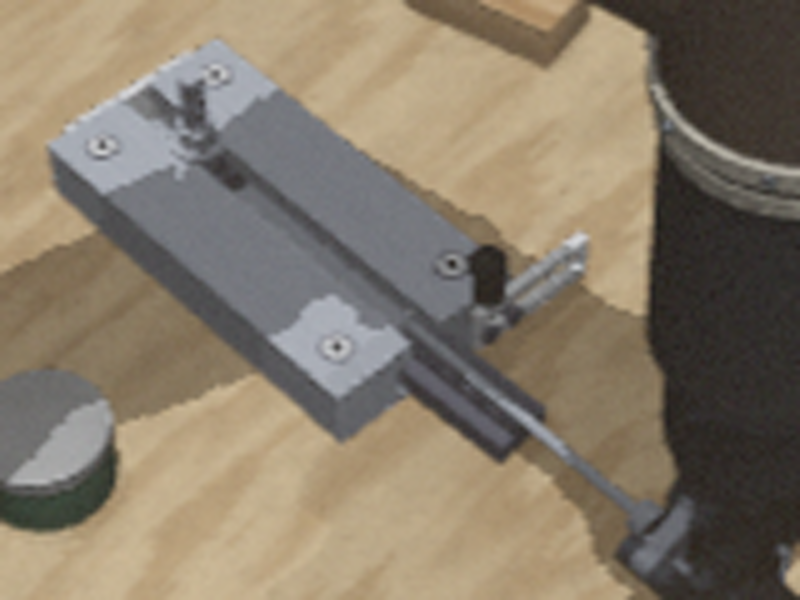

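The nut is coming out and tilting over the mouth. I keep pulling.

Run:
```python
from h import *
for y,z in((-.117,.020),(-.118,.0135),(-.150,.0135)):
    r=servo_line(tcpfor(0,y,z),velocity=.05,contact_N=15)
    s=observe();print(r,s['time'],inP(tippos(s)),s['wrist_force'].round(2))
    if r: break
im=get_image('scene');crop(im,215,190,160,120,5,'scene9.png')
```

```text
False 15.95 [ 1.000e-04 -1.173e-01] [ 0.36  0.84 -1.48]
False 16.2333 [-0.0002 -0.1179] [ 0.55  1.96 -1.91]
False 17.025 [ 1.000e-04 -1.502e-01] [ 0.47 -0.34 -2.3 ]
```

View pics/scene9.png

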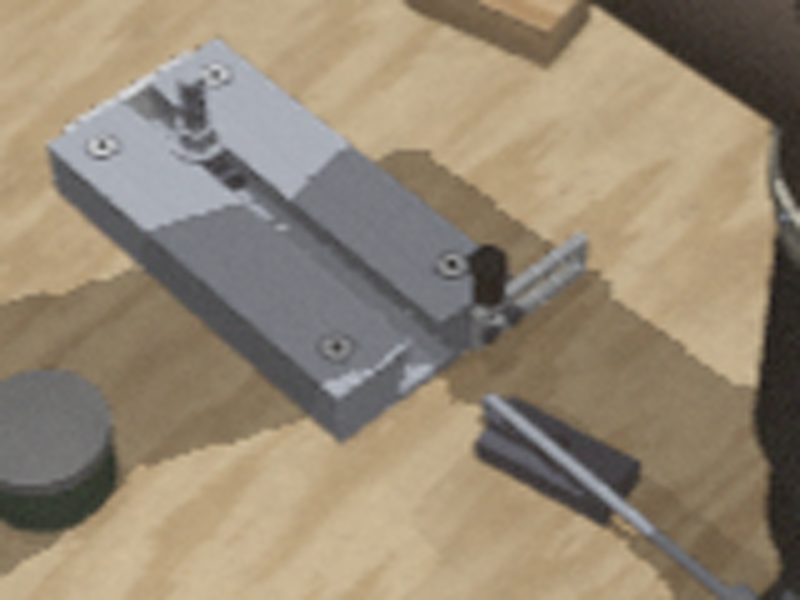

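The nut lies on the bench clear of the plate, slightly yawed, and the hook is behind it. Next I unhook and lay the pick down on the free bench in front.

Run:
```python
from h import *
servo_line(tcpfor(0,-.143,.0135),velocity=.05)
servo_line(tcpfor(0,-.143,.062),velocity=.12)
im=get_image('scene');crop(im,215,190,160,120,5,'scene10.png')
a=np.radians(-3.6);g=np.array([.425,-.33])+.010*np.array([-np.sin(a),np.cos(a)])
print(np.round(ray(get_image('top'),(345,312),0),3))
R=Rt(-3.6,-1)
movep([*g,.085],R)
servo_line([*g,.040],velocity=.1)
r=servo_line([*g,.0285],velocity=.03,contact_N=4)
s=observe();print(r,s['time'],s['position'],s['wrist_force'].round(2))
im=get_image('scene');crop(im,270,230,160,120,5,'scene11.png')
```

```text
[ 0.341 -0.059  0.   ]
True 19.5333 [ 0.42599155 -0.32008458  0.02988419] [-1.08  0.98  6.17]
```

View pics/scene10.png

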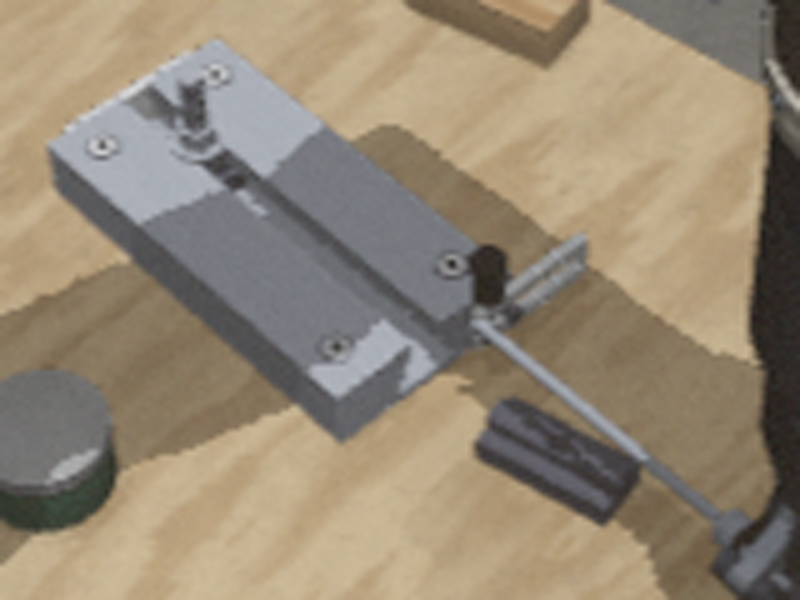

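View pics/scene11.png

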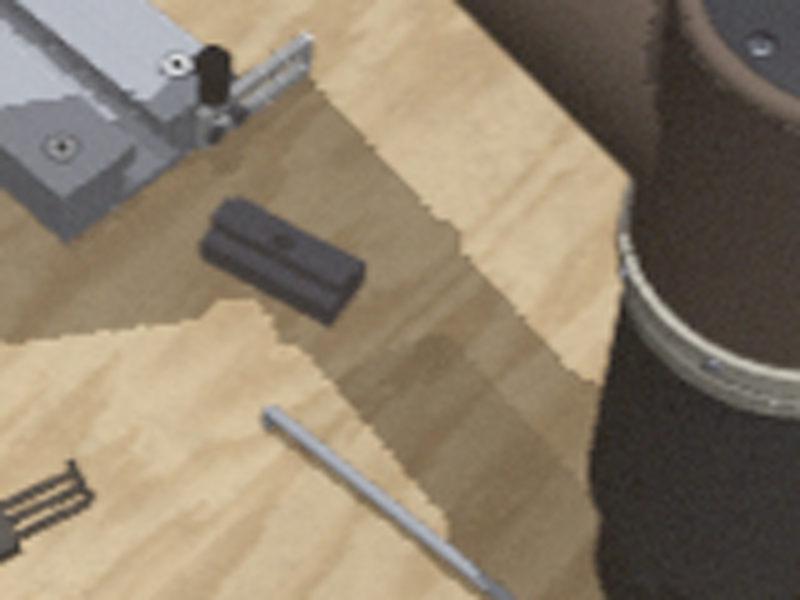

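Run:
```python
from h import *
p=observe()['position']
grip(.06)
servo_line([p[0],p[1],.16],velocity=.15)
movep([.42,-.36,.28],Rt(-3.6,-1)); wait(.3)
s=observe();print(s['time'],s['wrist_force'])
im=get_image('scene');crop(im,215,180,266,200,3,'sceneF.png');crop(get_image('top'),150,150,266,190,3,'topF.png')
cv2.imwrite('pics/wF.png',get_image('wrist')['pixels'][:,:,::-1])
```

```text
21.9167 [ 0.9509954  -0.44609192 -0.834814  ]
```

View pics/sceneF.png

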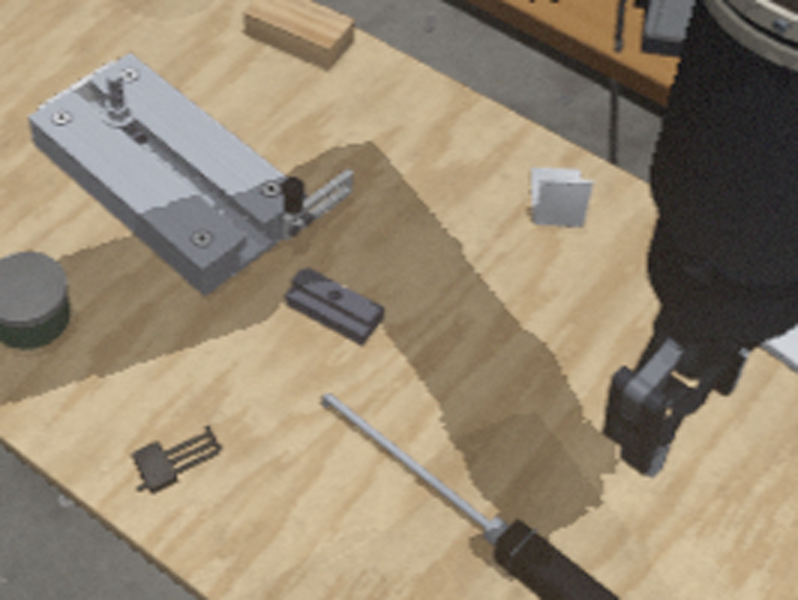

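View pics/topF.png

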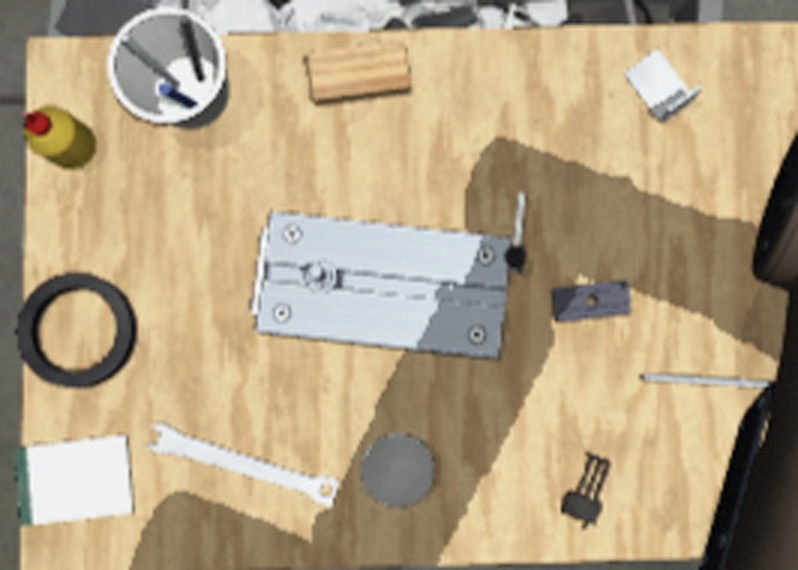

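View pics/wF.png

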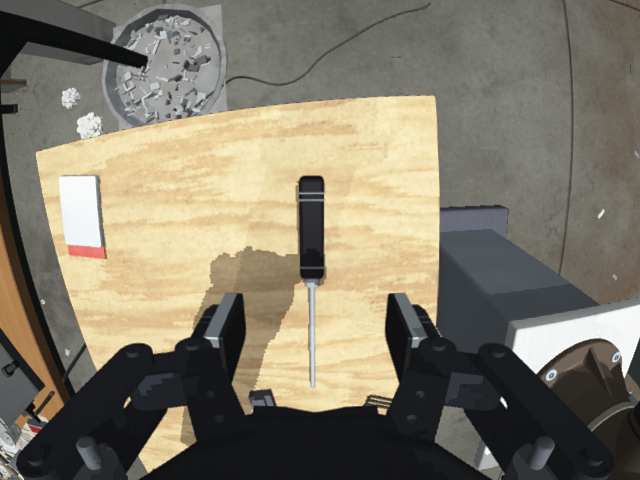

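The final views show the keeper aside, the nut flat on the bench at top crop (590,302), the pick lying flat, and the bolt and bystanders where they were.

Run:
```python
from h import *
im=get_image('top')
px=lambda c:(np.array(c)+.5)/3-.5+150
print('knob',inP(ray(im,px((515,257)),.064)),'closed was',inP(ray(im,((569.5)/6-.5+225,(284.5)/6-.5+205),.064)),'bolt',inP(ray(im,px((320,275)),.084)))
close_job();print(observe()['time'])
```

```text
knob [ 0.0358 -0.1125] closed was [-0.0086 -0.1123] bolt [-0.0011  0.0541]
the job is handed in; nothing more can be done
the job is handed in; nothing more can be done
```

The job is done and handed in, in the order asked, at about 22 s of the 64 s allowed.

I pushed the knob with the closed fingers until it stopped at the end stop. I then gripped the pick, dropped its hook behind the nut's inner end and dragged the nut out of the mouth. Last, I unhooked the pick and laid it on clear bench in front of where it had been, because its old spot was right beside the nut.

**Last checks:**
- **Keeper:** the knob measured about 36 mm along the plate, against 35 mm expected when fully aside. The top camera read about 44 mm of travel rather than 46 mm, which is within its roughly 2 mm calibration error.
- **T-nut:** it lies flat on the bench, its near end about 40 mm beyond the mouth and turned slightly off the slot's direction.
- **Pick:** it lies flat on its handle, with the gripper lifted clear.
- **Clamping bolt and bystanders:** all look unmoved. I measured only the bolt, and that reading is rough: its stud top came out at 54 mm along the plate, against about 55 to 75 mm expected.

**Camera disagreement:** the top and scene cameras differed by about 4 mm on where the plate was. I used the wrist camera to settle it, and the hook's tip then appeared within a pixel of its predicted position in the scene view.

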